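Start the cupping timers in pouring order

ROBOT

A 6-joint arm with a two-finger parallel gripper is mounted at the origin on the work surface. World frame = base frame: x ahead of the robot, y to its left, z up, the work surface at z = 0. Lengths are in m, angles in rad, forces in N, time in s.
With the tool pointing down it reaches from about 0.35 to 0.975 m from the base axis. Payload 17.4 kg.
Tool frame: the origin (TCP) lies between the finger pads; the fingertips stand 25 mm ahead of it and the grasp point (between the pads) lies 6 mm ahead of it; z points along the fingers, y is the line along which they close (so a half turn about z gives the same grasp; the last joint's range is limited). The gripper opens to 85 mm and grips with 20 to 120 N. Pads are 22 mm wide; open, the fingers measure 114 mm over their backs; the gripper's body (76 mm by 85 mm) begins 54 mm behind the grasp point. The pads swing forward as they close: fully open they stand 13 mm farther back than shut.
Start: joints at [-1.24, 0.116, 1.442, -0, 1.584, -0.038], TCP at [0.243, -0.63, 0.235] pointing down, gripper open.
Joint ranges: [-2.83, 2.83], [-0.83, 2.19], [0.07, 2.5], [-1.14, 4.28], [0.01, 3], [-2.97, 2.97]. Speed limits (rad/s): [1.89, 1.89, 2.22, 3.14, 3.14, 3.14].

INTERFACE

Orientations are given as [roll, pitch, yaw] about the fixed x, y, z axes, in that order (R = Rz(yaw) Ry(pitch) Rx(roll)).
In Python, from cell import env gives the robot as it stands.
- The arm moves only by the tool play_rows, never from a script. Its argument "rows" is a list that holds one entry, the list of rows, each a list of 5 numbers: the opening in per cent of the stroke, from 0 (shut) to 100 (fully open), then the shift along the tool's x, y, z in mm, then the turn about the tool's z in rad. A call has 1 to 20 rows; each row shifts and turns the commanded pose from where the row before left it, along the tool's axes as they then stand; what a row does not reach is not made up. A row lasts 1/12 s, in which the tool goes at most 41.7 mm and 7.16 degrees, less where a joint would pass 70% of its speed; a pose out of reach is approached as far as the arm can. A call is refused whole if a number of a shift passes 41.7 or a number of a turn 0.125, either way. A call with a gripper value outside its range is refused whole. The fingers move at their own pace and stop on an object; "newtons" is the grip in N (left out, the last holds). Time passes only in rows, so rows that do not move let the fingers close. It gives the time, the measured TCP pose, the force, the opening and the grip force at its end, in the units of the state.
- env.state(): the state, without advancing time (a new reading comes with each control period).
- env.camera(name): name is "side" or "top"; returns (picture, depth): 420x560x3 uint8, blue, green, red; 420x560 float32, m along the optical axis (not along the pixel's ray), 0 where there is no reading.
- env.get_calibration(name): a dict with "fx", "fy", "cx", "cy" (pixels), "distortion" ([k1, k2, p1, p2, k3] as OpenCV has them; the pictures are not rectified), "world_from_camera" (4x4, takes a point from camera to world coordinates). Camera axes: x right, y up, looking along -z (the intrinsics and any distortion apply to the point x, -y, -z); pixel columns grow to the right and rows downward; lengths in m; the calibration is good to about 2 mm. A picture is of the moment at which its call begins. get_calibration takes no time and is no camera call.
- env.sign_off(): hands the job in; it is judged then, once.
The state is a dict: "t": time; "q": joint angles; "joint_velocities": joint speeds; "joint_torque": joint torques, N m; "tool_pos": TCP position; "eef_rot": TCP orientation; "force": force on the tool from outside, world axes, zero at the start; "wrist_torque": the same for the moment, N m; "finger_gap": finger opening in m; "grip_force": force on a finger pad.
Only numpy, scipy, OpenCV 4.12 (cv2) and the standard library are available. Lean on these libraries where they do the work, as an engineer would, in place of code of your own. Each camera call takes 0.05 s, during which the arm holds its last target. There are 200 camera calls.

TASK

Start the three steep timers for the cupping in pouring order: with the fingertips press the green key down first, then the yellow one, then the red one. Press each lightly but right down, so that it stays down, then draw clear; leave the timers standing in their places, neither lifted nor shoved, and do not disturb the cups or the spoon.

Things in the scene. Friction and masses are not known exactly. Their poses are not given: they have to be found in the camera images.
- timer_green: loose white plastic steep timer with the green key, 85 (its x) by 70 (its y) by 36 mm high, about 0.4 kg (varies), free to slide and yaw on the counter. Origin: centre of its underside, z up; a narrow dark display lies along the -x edge of its top.
- green_top (a point): centre of the top face of the round green key, 36 mm across, on the green timer 8 mm to +x of the timer's centre. Untouched it stands 56 mm above the counter (20 mm above the timer's top); it moves down with the key, to 46 mm when right down and let go (still 10 mm proud).
- key_green (a joint): how far the green key has been pressed down, in m: 0 to 0.001 at the start, 0.010 at its stop. It moves straight down against a steady 2 N or so, has no return spring, and stays where it is left; beyond 6 mm the timer runs. The key's cap is springy and yields a further 1 mm per 3 N, 7 mm at most (this is not counted in the joint value), so the stop is felt softly; more than 30 N on a timer is a thump.
- timer_yellow: loose white plastic steep timer with the yellow key, 85 (its x) by 70 (its y) by 36 mm high, about 0.4 kg (varies), free to slide and yaw on the counter. Origin: centre of its underside, z up; a narrow dark display lies along the -x edge of its top.
- yellow_top (a point): centre of the top face of the round yellow key, 36 mm across, on the yellow timer 8 mm to +x of the timer's centre. Untouched it stands 56 mm above the counter (20 mm above the timer's top); it moves down with the key, to 46 mm when right down and let go (still 10 mm proud).
- key_yellow (a joint): how far the yellow key has been pressed down, in m: 0 to 0.001 at the start, 0.010 at its stop. It moves straight down against a steady 2 N or so, has no return spring, and stays where it is left; beyond 6 mm the timer runs. The key's cap is springy and yields a further 1 mm per 3 N, 7 mm at most (this is not counted in the joint value), so the stop is felt softly; more than 30 N on a timer is a thump.
- timer_red: loose white plastic steep timer with the red key, 85 (its x) by 70 (its y) by 36 mm high, about 0.4 kg (varies), free to slide and yaw on the counter. Origin: centre of its underside, z up; a narrow dark display lies along the -x edge of its top.
- red_top (a point): centre of the top face of the round red key, 36 mm across, on the red timer 8 mm to +x of the timer's centre. Untouched it stands 56 mm above the counter (20 mm above the timer's top); it moves down with the key, to 46 mm when right down and let go (still 10 mm proud).
- key_red (a joint): how far the red key has been pressed down, in m: 0 to 0.001 at the start, 0.010 at its stop. It moves straight down against a steady 2 N or so, has no return spring, and stays where it is left; beyond 6 mm the timer runs. The key's cap is springy and yields a further 1 mm per 3 N, 7 mm at most (this is not counted in the joint value), so the stop is felt softly; more than 30 N on a timer is a thump.
- cup0: loose white ceramic cupping cup, empty, 88 mm across the rim and 60 mm high, standing on the counter beyond the timers, a bystander. Origin: centre of its underside.
- cup1: loose white ceramic cupping cup, empty, 88 mm across the rim and 60 mm high, standing on the counter beyond the timers, a bystander. Origin: centre of its underside.
- cup2: loose white ceramic cupping cup, empty, 88 mm across the rim and 60 mm high, standing on the counter beyond the timers, a bystander. Origin: centre of its underside.
- spoon: loose steel cupping spoon, about 170 mm long, lying on the counter to the left of the timers, a bystander. Its handle points to its own -x.

How it is judged:
On the way, in this order (a step that is already met when the one before it is completed fails the run):
1. the green key is pressed down by the fingers while yellow and red still stand up (value of joint key_green above 0.006 m and value of joint each of key_yellow, key_red below 0.003 m and contact force between timer_green and the fingers above 0.2 N).
2. the yellow key is pressed down by the fingers while red still stand up (value of joint each of key_green, key_yellow above 0.006 m and value of joint key_red below 0.003 m and contact force between timer_yellow and the fingers above 0.2 N).
3. the red key is pressed down by the fingers (value of joint each of key_green, key_yellow, key_red above 0.006 m and contact force between timer_red and the fingers above 0.2 N).
At the end, for the whole second after the job is handed in: All three keys are pressed at least 6 mm down, and all three timers stand flat, at rest, within 30 mm of where they began; the cups and the spoon lie within 15 mm of where they began (value of joint each of key_green, key_yellow, key_red above 0.006 m and distance of each of timer_green, timer_yellow, timer_red from where it was at the start of the episode below 0.03 m and angle between each of timer_green, timer_yellow, timer_red's own z axis and vertical below 0.1 rad and linear speed of each of timer_green, timer_yellow, timer_red below 0.02 m/s and distance of each of cup0, cup1, cup2, spoon from where it was at the start of the episode below 0.015 m); the robot touches nothing.
It fails at once if a key was pressed out of order ((value of joint key_yellow above 0.003 m and value of joint key_green below 0.006 m) or (value of joint key_red above 0.003 m and value of joint key_yellow below 0.006 m)).
It fails at once if a timer was pressed with more than 30 N (contact force between any of timer_green, timer_yellow, timer_red and the fingers above 30 N or contact force between any of timer_green, timer_yellow, timer_red and the arm above 30 N).
It fails at once if a timer was lifted or tipped (height (world z) of any of timer_green, timer_yellow, timer_red above 0.01 m or angle between any of timer_green, timer_yellow, timer_red's own z axis and vertical above 0.2 rad).
It fails at once if a timer was pushed more than 30 mm from its place (distance of any of timer_green, timer_yellow, timer_red from where it was at the start of the episode above 0.03 m).
It fails at once if a cup or the spoon was disturbed (moved more than 15 mm) (distance of any of cup0, cup1, cup2, spoon from where it was at the start of the episode above 0.015 m).
It also fails if it takes over 40 s, if anything falls off the work surface, if the arm or the gripper's body presses on something with over 40 N, if the wrist force passes 120 N, or if a joint passes its speed limit or range.

## Working session

There is one attempt and no reset: what is moved stays moved. The work goes in short steps, Python scripts to look and compute and a tool call to move; the robot and the scene stay as the last step left them, time stands still between calls to the robot, and variables do not carry over. Pictures are saved under pics/ and viewed, at most 10 in all, crops included, and the job is handed in when it is done.

Besides the shell and the picture viewer there is one more tool, called after ">>>" in YAML: its name, and indented under it one key for each argument. play_rows: Moves the arm, as the interface text tells. Its arguments: {"type":"object","properties":{"rows":{"type":"array","items":{"type":"array","items":{"type":"array","items":{"type":"number"}}}},"newtons":{"type":"number"}},"required":["rows"]}

```bash
mkdir -p pics
cat > h.py <<'E'
import numpy as np, cv2
from cell import env
def world(n,d,px):
    c=env.get_calibration(n);K=np.array([[c['fx'],0,c['cx']],[0,c['fy'],c['cy']],[0,0,1]])
    T=np.array(c['world_from_camera']);out=[]
    for u,v in px:
        x,y=cv2.undistortPoints(np.array([[[u,v]]],float),K,np.array(c['distortion'],float))[0,0]
        p=d[int(v)-2:int(v)+3,int(u)-2:int(u)+3];p=p[p>0];z=np.median(p)
        out.append((T@[x*z,-y*z,-z,1])[:3])
    return np.array(out)
E
python3 - <<'E'
from h import *
im,d=env.camera("top");cv2.imwrite("pics/top.png",im);np.save("d.npy",d)
h=cv2.cvtColor(im,cv2.COLOR_BGR2HSV)
for n,l,u in [("g",40,85),("y",18,35),("r",0,8)]:
    m=cv2.inRange(h,(l,110,60),(u,255,255));k,_,s,c=cv2.connectedComponentsWithStats(m)
    for i in range(1,k):
        if s[i,4]>60: print(n,s[i],c[i],world("top",d,[c[i]]).round(4))
s=env.state();print({k:np.round(s[k],3) for k in("t","tool_pos","eef_rot","force","finger_gap")})
E
```

```text
g [   0  173   78   61 2954] [ 33.35985105 203.62153013] [[0.6328 0.809  0.0017]]
g [382 208  12  12 117] [387.48717949 213.35897436] [[ 0.5859 -0.1948  0.0539]]
g [   0  240   75   62 2872] [ 31.92165738 271.21100279] [[0.4399 0.8015 0.0027]]
g [   0  310   72   63 2785] [ 30.56481149 341.4567325 ] [[0.247  0.7936 0.0037]]
y [232 241  12  13 130] [237.54615385 246.82307692] [[0.4994 0.2152 0.0549]]
r [318 242  13  13 130] [323.66153846 247.96923077] [[ 0.4936 -0.0184  0.053 ]]
{'t': np.float64(0.05), 'tool_pos': array([ 0.243, -0.629,  0.234]), 'eef_rot': array([-3.14 , -0.   ,  0.369]), 'force': array([-0.386,  0.13 ,  0.909]), 'finger_gap': np.float64(0.086)}
```

View pics/top.png

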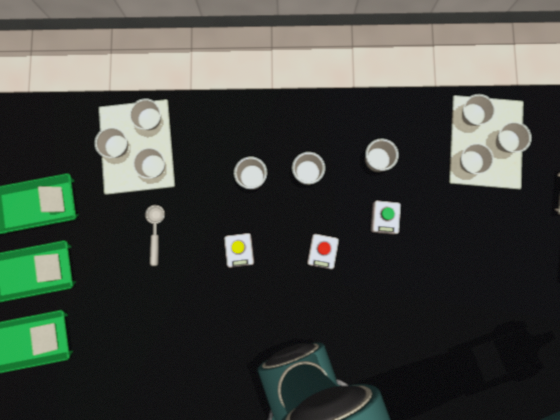

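The top view shows the green key at (387,213), red at (324,248) and yellow at (238,247). The cups lie beyond the timers and the spoon is at the left. I'll approach above green with the fingers shut.

>>> play_rows:
  rows:
    - [[0,26.5,-15.6,5,0],[0,26.5,-15.6,5,0],[0,26.5,-15.6,5,0],[0,26.5,-15.6,5,0],[0,26.5,-15.6,5,0],[0,26.5,-15.6,5,0],[0,26.5,-15.6,5,0],[0,26.5,-15.6,5,0],[0,26.5,-15.6,5,0],[0,26.5,-15.6,5,0],[0,26.5,-15.6,5,0],[0,26.5,-15.6,5,0],[0,26.5,-15.6,5,0],[0,26.5,-15.6,5,0],[0,26.5,-15.6,5,0],[0,26.5,-15.6,5,0],[0,26.5,-15.6,5,0],[0,26.5,-15.6,5,0],[0,0,0,0,0],[0,0,0,0,0]]
  newtons: 20

```text
t: 1.72
tool_pos: [0.5873, -0.1945, 0.1436]
eef_rot: [-3.141, 0.001, 0.371]
force: [-0.4, -0.5, -0.4]
finger_gap: 0.0003
grip_force: 0.0
```

Run:
```python
from h import *
im,d=env.camera("side");cv2.imwrite("pics/side.png",im)
s=env.state();print({k:np.round(s[k],3) for k in("t","tool_pos","eef_rot","force","finger_gap")})
h=cv2.cvtColor(im,cv2.COLOR_BGR2HSV)
for n,l,u in [("g",40,85),("y",18,35),("r",0,8)]:
    m=cv2.inRange(h,(l,110,60),(u,255,255));k,_,s,c=cv2.connectedComponentsWithStats(m)
    for i in range(1,k):
        if s[i,4]>60: print(n,s[i],c[i],world("side",d,[c[i]]).round(4))
```

```text
{'t': np.float64(1.767), 'tool_pos': array([ 0.587, -0.195,  0.144]), 'eef_rot': array([-3.141e+00,  1.000e-03,  3.700e-01]), 'force': array([ 0.093, -1.174, -0.188]), 'finger_gap': np.float64(-0.0)}
g [ 216   18   64   55 1616] [246.46472772  42.72586634] [[0.6257 0.7472 0.0536]]
g [ 154   24   61   56 1675] [183.30865672  49.00537313] [[0.443  0.7472 0.0534]]
g [  91   29   57   56 1734] [118.3627451   55.10495963] [[0.2589 0.7513 0.0514]]
g [281 334  20  22 345] [290.31014493 344.47826087] [[ 0.5871 -0.2003  0.0518]]
y [213 173  15   9  94] [219.88297872 176.5212766 ] [[0.5024 0.2206 0.0522]]
r [218 258  18  20 271] [226.81180812 267.73431734] [[ 0.4945 -0.0247  0.0509]]
```

View pics/side.png

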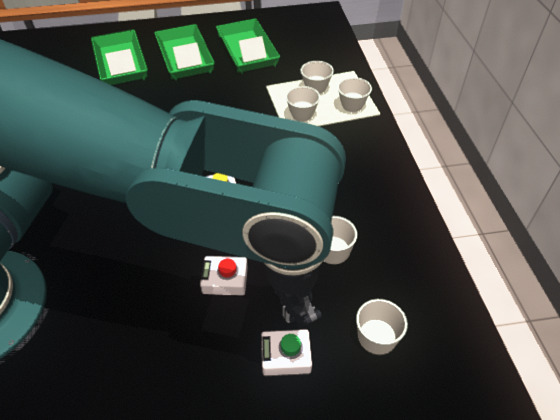

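The side view shows the closed fingertips at about (298,312), above the green key at (290,345), and the key positions agree with the top view. Descending now.

>>> play_rows:
  rows:
    - [[0,-1,0,10,0],[0,0,0,10,0],[0,0,0,10,0],[0,0,0,10,0],[0,0,0,8,0],[0,0,0,2,0],[0,0,0,2,0],[0,0,0,2,0],[0,0,0,2,0],[0,0,0,2,0],[0,0,0,2,0],[0,0,0,2,0],[0,0,0,2,0],[0,0,0,2,0],[0,0,0,2,0],[0,0,0,2,0],[0,0,0,2,0],[0,0,0,1,0],[0,0,0,0,0]]

```text
t: 3.35
tool_pos: [0.586, -0.1961, 0.0713]
eef_rot: [-3.141, 0.0, 0.369]
force: [-1.0, 0.2, 0.3]
finger_gap: 0.0002
grip_force: 0.0
```

>>> play_rows:
  rows:
    - [[0,0,0,1,0],[0,0,0,1,0],[0,0,0,1,0],[0,0,0,0,0],[0,0,0,0,0]]

```text
t: 3.77
tool_pos: [0.5861, -0.1961, 0.0686]
eef_rot: [-3.142, 0.0, 0.369]
force: [-0.2, 0.3, -0.3]
finger_gap: -0.0005
grip_force: 0.0
```

Run:
```python
from h import *
im,d=env.camera("side");cv2.imwrite("pics/s2.png",cv2.resize(im[280:400,220:380],None,fx=5,fy=5,interpolation=2))
s=env.state();print({k:np.round(s[k],3) for k in("t","tool_pos","force","wrist_torque","finger_gap")})
print(world("side",d,[(298,320),(290,345)]))
```

```text
{'t': np.float64(3.817), 'tool_pos': array([ 0.586, -0.196,  0.069]), 'force': array([-0.717, -0.227,  0.19 ]), 'wrist_torque': array([-0.026,  0.027, -0.042]), 'finger_gap': np.float64(-0.0)}
[[ 0.59103554 -0.23455642  0.19847158]
 [ 0.58608882 -0.20301989  0.05572183]]
```

View pics/s2.png

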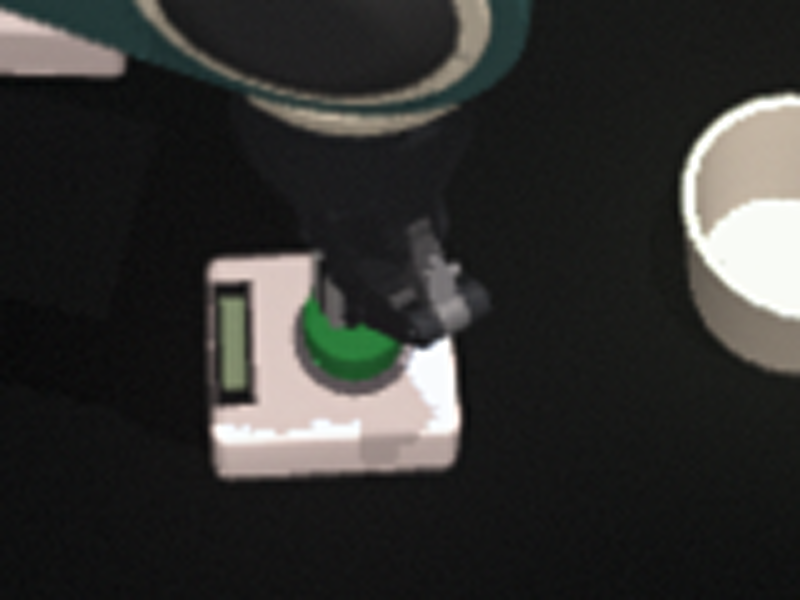

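Run:
```python
from h import *
im,d=env.camera("side")
P=[(u,v) for v in range(330,352,3) for u in range(280,318,4)]
for p,w in zip(P,world("side",d,P)): print(p,w.round(3),im[p[1],p[0]])
```

```text
(280, 330) [ 0.576 -0.162  0.034] [57 59 66]
(284, 330) [ 0.574 -0.213  0.132] [56 55 57]
(288, 330) [ 0.58  -0.218  0.14 ] [28 26 26]
(292, 330) [ 0.585 -0.22   0.142] [27 25 25]
(296, 330) [ 0.589 -0.233  0.165] [28 26 26]
(300, 330) [ 0.594 -0.238  0.173] [30 30 29]
(304, 330) [ 0.6   -0.236  0.168] [71 70 73]
(308, 330) [ 0.607 -0.235  0.165] [55 54 56]
(312, 330) [ 0.637 -0.152 -0.003] [23 23 23]
(316, 330) [ 0.644 -0.154 -0.002] [22 23 23]
(280, 333) [ 0.575 -0.167  0.034] [194 200 219]
(284, 333) [ 0.576 -0.2    0.097] [27 28 29]
(288, 333) [ 0.58  -0.216  0.125] [30 28 30]
(292, 333) [ 0.587 -0.213  0.118] [35 33 33]
(296, 333) [ 0.593 -0.215  0.119] [34 34 34]
(300, 333) [ 0.595 -0.236  0.16 ] [35 33 33]
(304, 333) [ 0.6   -0.24   0.165] [71 70 72]
(308, 333) [ 0.606 -0.239  0.163] [118 117 120]
(312, 333) [ 0.636 -0.159 -0.002] [40 40 42]
(316, 333) [ 0.643 -0.16  -0.002] [22 23 23]
(280, 336) [ 0.574 -0.173  0.034] [195 200 219]
(284, 336) [ 0.576 -0.201  0.088] [45 45 46]
(288, 336) [ 0.581 -0.213  0.109] [27 24 24]
(292, 336) [ 0.586 -0.217  0.116] [29 27 26]
(296, 336) 
[... 1859 characters left out ...]
28  46]
(300, 348) [ 0.594 -0.245  0.127] [34 46 32]
(304, 348) [ 0.597 -0.257  0.152] [24 22 22]
(308, 348) [ 0.618 -0.204  0.036] [239 238 234]
(312, 348) [ 0.63  -0.188 -0.002] [21 20 21]
(316, 348) [ 0.637 -0.189 -0.001] [23 23 23]
(280, 351) [ 0.569 -0.202  0.035] [89 87 95]
(284, 351) [ 0.575 -0.208  0.046] [38 77 28]
(288, 351) [ 0.581 -0.211  0.051] [ 57 120  43]
(292, 351) [ 0.588 -0.212  0.052] [ 59 121  42]
(296, 351) [ 0.595 -0.212  0.049] [41 85 31]
(300, 351) [ 0.603 -0.207  0.036] [145 143 155]
(304, 351) [ 0.61  -0.207  0.034] [255 253 251]
(308, 351) [ 0.617 -0.208  0.034] [254 252 250]
(312, 351) [ 0.629 -0.193 -0.001] [17 16 16]
(316, 351) [ 0.636 -0.195 -0.001] [23 24 23]
```

>>> play_rows:
  rows:
    - [[0,0,0,1,0],[0,0,0,1,0],[0,0,0,1,0],[0,0,0,1,0],[0,0,0,1,0],[0,0,0,0,0]]

```text
t: 4.37
tool_pos: [0.586, -0.1961, 0.0633]
eef_rot: [-3.141, 0.0, 0.369]
force: [-0.5, -0.9, -0.3]
finger_gap: -0.0001
grip_force: 0.0
```

>>> play_rows:
  rows:
    - [[0,0,0,1,0],[0,0,0,1,0],[0,0,0,1,0],[0,0,0,1,0],[0,0,0,0,0]]

```text
t: 4.78
tool_pos: [0.586, -0.1961, 0.0593]
eef_rot: [-3.141, 0.0, 0.369]
force: [-0.6, -0.6, -0.2]
finger_gap: -0.0
grip_force: 0.0
```

Run:
```python
from h import *
im,d=env.camera("side");cv2.imwrite("pics/s3.png",cv2.resize(im[310:390,250:350],None,fx=7,fy=7,interpolation=2))
s=env.state();print({k:np.round(s[k],3) for k in("t","tool_pos","force","wrist_torque","finger_gap")})
P=[(288,v) for v in range(336,356,1)]
for p,w in zip(P,world("side",d,P)): print(p,w.round(3),im[p[1],p[0]])
```

```text
{'t': np.float64(4.833), 'tool_pos': array([ 0.586, -0.196,  0.059]), 'force': array([-0.348,  0.031,  0.612]), 'wrist_torque': array([-0.012, -0.013, -0.003]), 'finger_gap': np.float64(0.0)}
(288, 336) [ 0.58  -0.216  0.117] [29 27 28]
(288, 337) [ 0.58  -0.214  0.109] [25 24 23]
(288, 338) [ 0.581 -0.213  0.104] [27 27 27]
(288, 339) [ 0.581 -0.213  0.099] [24 23 23]
(288, 340) [ 0.581 -0.212  0.093] [30 29 30]
(288, 341) [ 0.581 -0.209  0.084] [56 55 57]
(288, 342) [ 0.582 -0.208  0.078] [71 71 72]
(288, 343) [ 0.582 -0.208  0.075] [58 58 59]
(288, 344) [ 0.582 -0.209  0.072] [54 53 55]
(288, 345) [ 0.582 -0.208  0.067] [54 53 55]
(288, 346) [ 0.582 -0.208  0.063] [59 56 60]
(288, 347) [ 0.582 -0.208  0.059] [85 90 88]
(288, 348) [ 0.582 -0.208  0.056] [ 61 123  49]
(288, 349) [ 0.582 -0.209  0.054] [ 58 126  42]
(288, 350) [ 0.581 -0.21   0.052] [ 59 126  43]
(288, 351) [ 0.581 -0.211  0.051] [ 55 118  41]
(288, 352) [ 0.581 -0.212  0.05 ] [43 89 33]
(288, 353) [ 0.581 -0.212  0.046] [41 85 31]
(288, 354) [ 0.581 -0.212  0.043] [39 82 30]
(288, 355) [ 0.581 -0.213  0.039] [50 84 43]
```

View pics/s3.png

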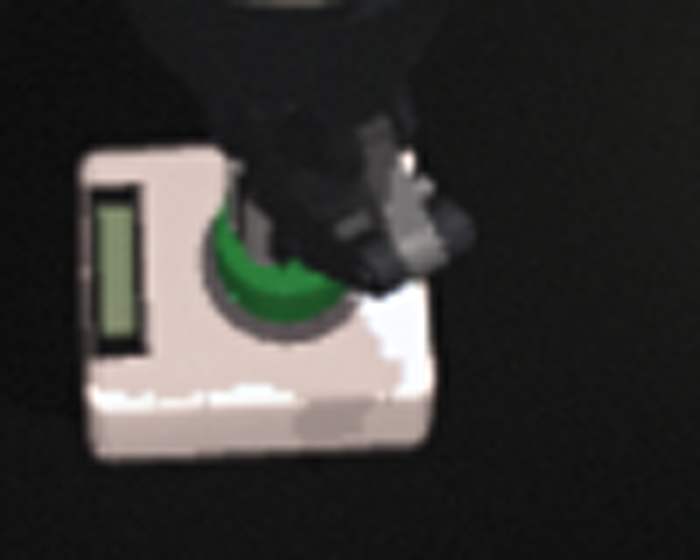

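Run:
```python
from h import *
a=cv2.imread("pics/side.png");b=env.camera("side")[0]
for v in range(344,362): print(v,a[v,288],b[v,288],a[v,294],b[v,294])
```

```text
344 [ 62 124  46] [55 54 56] [ 63 124  46] [25 24 24]
345 [ 63 125  46] [56 54 57] [ 63 125  46] [26 24 26]
346 [ 65 127  49] [69 67 70] [ 64 127  47] [24 22 24]
347 [ 65 128  48] [79 98 79] [ 65 127  47] [26 23 26]
348 [ 62 126  45] [ 62 125  48] [ 63 125  46] [34 52 29]
349 [ 65 127  47] [ 58 126  42] [ 64 126  47] [ 58 123  44]
350 [ 62 127  45] [ 60 127  44] [ 63 126  47] [ 60 127  44]
351 [ 60 121  44] [ 55 118  41] [ 58 112  43] [ 51 110  37]
352 [50 92 36] [42 89 31] [47 89 34] [42 87 31]
353 [47 87 36] [41 84 31] [46 87 34] [41 84 32]
354 [47 86 35] [39 82 29] [47 85 36] [42 83 33]
355 [55 87 46] [50 84 44] [66 83 62] [61 79 58]
356 [93 93 97] [83 83 87] [89 87 91] [84 84 89]
357 [145 142 156] [87 84 93] [89 86 93] [85 82 91]
358 [173 168 178] [110 111 123] [120 120 132] [116 118 131]
359 [255 249 247] [189 195 214] [189 195 214] [188 193 212]
360 [255 253 250] [196 203 222] [199 204 222] [196 202 221]
361 [254 251 249] [196 201 221] [232 229 232] [194 200 219]
```

The key hasn't moved yet, so the tips stand higher than I took them to be. I'll go on down in small steps.

>>> play_rows:
  rows:
    - [[0,0,0,1,0],[0,0,0,1,0],[0,0,0,1,0],[0,0,0,1,0],[0,0,0,1,0],[0,0,0,0,0]]

```text
t: 5.38
tool_pos: [0.5861, -0.1961, 0.0545]
eef_rot: [3.142, -0.0, 0.369]
force: [0.3, -0.4, 0.8]
finger_gap: -0.0006
grip_force: 0.7
```

```bash
cat > c.py <<'E'
from h import *
b=env.camera("side")[0]
for v in range(344,360): print(v,b[v,288],b[v,294])
print([env.state()[k].round(3) for k in("tool_pos","force")])
E
python3 c.py
```

```text
344 [69 68 71] [23 24 24]
345 [58 56 58] [27 25 25]
346 [54 53 55] [25 24 25]
347 [58 56 60] [26 25 27]
348 [85 90 87] [25 22 24]
349 [ 64 123  51] [30 40 29]
350 [ 59 126  43] [ 55 114  41]
351 [ 59 126  42] [ 60 127  44]
352 [ 56 119  41] [ 53 111  39]
353 [43 90 31] [42 88 31]
354 [40 85 30] [38 83 30]
355 [41 82 31] [41 82 33]
356 [58 81 54] [65 81 64]
357 [85 84 90] [87 86 93]
358 [112 112 125] [134 137 153]
359 [188 194 214] [192 198 217]
[array([ 0.586, -0.196,  0.055]), array([ 0.738, -0.715,  0.695])]
```

>>> play_rows:
  rows:
    - [[0,0,0,1,0],[0,0,0,1,0],[0,0,0,1,0],[0,0,0,1,0],[0,0,0,1,0],[0,0,0,1,0],[0,0,0,0,0]]

```text
t: 6.02
tool_pos: [0.5861, -0.1961, 0.0485]
eef_rot: [3.142, -0.0, 0.369]
force: [1.2, 0.2, 1.7]
finger_gap: -0.0002
grip_force: 1.2
```

```bash
python3 c.py
```

```text
344 [68 66 69] [28 27 27]
345 [71 69 72] [26 26 27]
346 [71 71 73] [25 24 25]
347 [56 54 56] [26 26 26]
348 [58 57 60] [26 24 25]
349 [82 83 85] [26 24 25]
350 [ 73 100  68] [26 23 24]
351 [ 62 125  47] [33 51 29]
352 [ 59 126  42] [ 55 116  41]
353 [ 59 126  43] [ 58 123  41]
354 [ 48 105  35] [ 48 102  35]
355 [42 87 32] [41 84 31]
356 [60 82 56] [67 83 65]
357 [85 84 90] [86 86 92]
358 [112 112 125] [116 117 131]
359 [189 195 213] [190 196 215]
[array([ 0.586, -0.196,  0.049]), array([ 1.101, -0.145,  2.068])]
```

>>> play_rows:
  rows:
    - [[0,0,0,1,0],[0,0,0,1,0],[0,0,0,1,0],[0,0,0,1,0],[0,0,0,0,0]]

```text
t: 6.48
tool_pos: [0.5862, -0.1962, 0.0453]
eef_rot: [3.141, -0.0, 0.369]
force: [-2.7, 0.8, 12.3]
finger_gap: -0.0001
grip_force: 5.8
```

```bash
python3 c.py | tail -1
```

```text
[array([ 0.586, -0.196,  0.045]), array([-4.092,  0.318, 10.955])]
```

Green is at its stop at about 12 N. Drawing clear and moving to yellow.

>>> play_rows:
  rows:
    - [[0,0,0,-5,0],[0,0,0,-15,0],[0,0,0,-25,0],[0,0,0,-20,0],[0,4.85,-29.7,0,0],[0,4.85,-29.7,0,0],[0,4.85,-29.7,0,0],[0,4.85,-29.7,0,0],[0,4.85,-29.7,0,0],[0,4.85,-29.7,0,0],[0,4.85,-29.7,0,0],[0,4.85,-29.7,0,0],[0,4.85,-29.7,0,0],[0,4.85,-29.7,0,0],[0,4.85,-29.7,0,0],[0,4.85,-29.7,0,0],[0,4.85,-29.7,0,0],[0,4.85,-29.7,0,0],[0,0,0,0,0],[0,0,0,0,0]]

```text
t: 8.2
tool_pos: [0.4989, 0.2172, 0.1092]
eef_rot: [3.142, 0.001, 0.371]
force: [0.2, 0.1, 1.4]
finger_gap: -0.0001
grip_force: 0.0
```

Run:
```python
from h import *
im,d=env.camera("side")
cv2.imwrite("pics/s4.png",np.hstack([cv2.resize(im[320:390,250:340],None,fx=4,fy=4),cv2.resize(im[130:200,180:270],None,fx=4,fy=4)]))
```

```text
(no output)
```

View pics/s4.png

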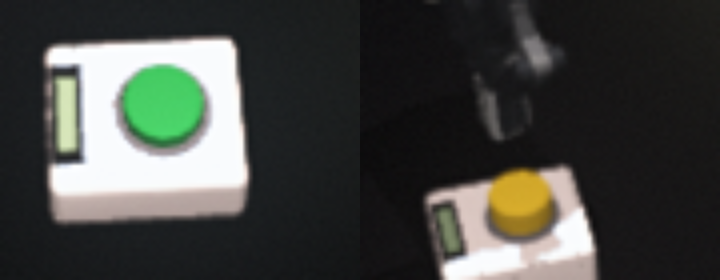

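Green stays down with its display lit, and the fingertips are above the yellow key, which still stands up.

>>> play_rows:
  rows:
    - [[0,0,-1,12,0],[0,0,0,12,0],[0,0,0,12,0],[0,0,0,9,0],[0,0,0,4,0],[0,0,0,1.5,0],[0,0,0,1.5,0],[0,0,0,1,0],[0,0,0,1,0],[0,0,0,1,0],[0,0,0,1,0],[0,0,0,1,0],[0,0,0,1,0],[0,0,0,1,0],[0,0,0,1,0],[0,0,0,1,0],[0,0,0,1,0],[0,0,0,1,0],[0,0,0,0,0]]

```text
t: 9.83
tool_pos: [0.4993, 0.2172, 0.0468]
eef_rot: [-3.142, -0.0, 0.369]
force: [-0.3, -0.4, 6.8]
finger_gap: -0.0002
grip_force: 3.5
```

>>> play_rows:
  rows:
    - [[0,0,0,1,0],[0,0,0,0.5,0],[0,0,0,0,0]]

```text
t: 10.08
tool_pos: [0.4994, 0.2172, 0.0457]
eef_rot: [-3.142, -0.0, 0.369]
force: [-2.3, -0.3, 10.3]
finger_gap: 0.0001
grip_force: 5.2
```

Yellow is at its stop. On to red.

>>> play_rows:
  rows:
    - [[0,0,0,-5,0],[0,0,0,-15,0],[0,0,0,-25,0],[0,0,0,-20,0],[0,-10,24.2,0,0],[0,-10,24.2,0,0],[0,-10,24.2,0,0],[0,-10,24.2,0,0],[0,-10,24.2,0,0],[0,-10,24.2,0,0],[0,-10,24.2,0,0],[0,-10,24.2,0,0],[0,-10,24.2,0,0],[0,0,0,0,0],[0,0,0,0,0]]

```text
t: 11.33
tool_pos: [0.4935, -0.0193, 0.1099]
eef_rot: [-3.141, 0.0, 0.367]
force: [-0.2, 0.0, -0.1]
finger_gap: -0.0001
grip_force: 0.0
```

Run:
```python
from h import *
im,d=env.camera("side")
cv2.imwrite("pics/s5.png",np.hstack([cv2.resize(im[235:305,190:280],None,fx=4,fy=4),cv2.resize(im[130:200,180:270],None,fx=4,fy=4)]))
```

```text
(no output)
```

View pics/s5.png

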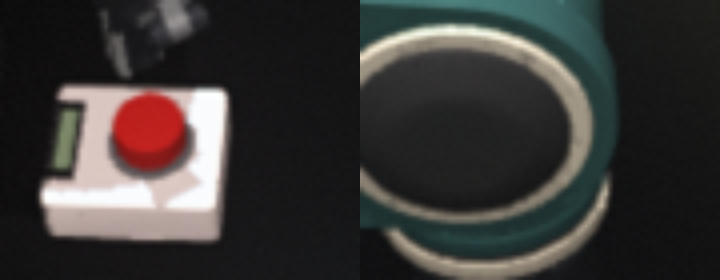

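The tips are above the red key, which stands up. The arm hides yellow in this view, but its 10 N stop at the same height as green's settles it.

>>> play_rows:
  rows:
    - [[0,0,0,12,0],[0,0,0,12,0],[0,0,0,12,0],[0,0,0,9,0],[0,0,0,4,0],[0,0,0,1.5,0],[0,0,0,1.5,0],[0,0,0,1,0],[0,0,0,1,0],[0,0,0,1,0],[0,0,0,1,0],[0,0,0,1,0],[0,0,0,1,0],[0,0,0,1,0],[0,0,0,1,0],[0,0,0,1,0],[0,0,0,1,0],[0,0,0,1,0],[0,0,0,0,0]]

```text
t: 12.97
tool_pos: [0.4939, -0.0185, 0.0472]
eef_rot: [3.141, -0.0, 0.369]
force: [-1.1, 0.8, 5.9]
finger_gap: -0.0002
grip_force: 3.0
```

>>> play_rows:
  rows:
    - [[0,0,0,1,0],[0,0,0,0.8,0],[0,0,0,0,0]]

```text
t: 13.22
tool_pos: [0.4939, -0.0185, 0.0458]
eef_rot: [3.141, -0.0, 0.369]
force: [-3.0, 0.4, 11.0]
finger_gap: 0.0
grip_force: 5.0
```

>>> play_rows:
  rows:
    - [[0,0,0,-5,0],[0,0,0,-15,0],[0,0,0,-25,0],[0,0,0,-30,0],[0,0,0,-30,0],[0,0,0,-30,0],[0,-30,0,0,0],[0,-30,10,0,0],[0,-20,10,0,0],[0,0,0,0,0],[0,0,0,0,0],[0,0,0,0,0]]

```text
t: 14.22
tool_pos: [0.4265, -0.0658, 0.1802]
eef_rot: [-3.141, -0.0, 0.368]
force: [0.0, 0.4, 1.0]
finger_gap: -0.0
grip_force: 0.0
```

Run:
```python
from h import *
im,d=env.camera("side");cv2.imwrite("pics/s6.png",im)
im,d=env.camera("top");cv2.imwrite("pics/t6.png",im)
print(world("top",d,[(387,213),(238,247),(324,248)]).round(3),[env.state()[k].round(3) for k in("tool_pos","force")])
```

```text
[[ 0.588 -0.195  0.045]
 [ 0.499  0.215  0.045]
 [ 0.494 -0.02   0.045]] [array([ 0.427, -0.066,  0.18 ]), array([-0.839, -0.189,  0.633])]
```

View pics/s6.png

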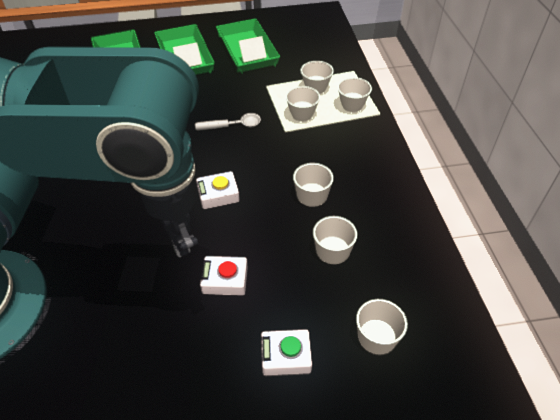

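The side view shows all three keys down, with green at (290,347), red at (228,270) and yellow at (220,183). The top depth puts each key's top face at 45 mm. Cups and spoon are in place and the arm is clear.

```bash
python3 -c "
from cell import env
print(env.sign_off())"
```

```text
the job is handed in; nothing more can be done
None
```

I pressed the green, yellow and red keys in that order, each right down to its stop (highest reading about 12 N). All three stayed down with the timers, cups and spoon in place, and the job is handed in; sign-off returned no verdict.

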